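Open the farm shop's stock chest by its pop-out T-handle

TASK

Open the stock chest on the shop counter: press the green button gently until the steel T-handle pops up, then turn the handle clockwise (seen from above) until you feel its stop, without forcing it. Keep it turned while you slide the hatch, by its handle, well open under the fixed half of the top (at least three quarters of its 140 mm travel), let go, and leave the jars, bottles and bowl standing where they are.

Things in the scene. Friction and masses are not known exactly. Their poses are not given: they have to be found in the camera images.
- chest: White-washed chest fixed to the counter, 280 (x) x 460 (y) x 152 high; origin: centre of its underside, z up. The +y half of its top is a fixed grey-blue plate (152 mm up, jars near its +y end); the -y half is the grey-blue hatch (plate top 138 mm up) that slides towards the chest's +y, under the fixed plate. A dark lock plate, raised 14 mm on the hatch, holds handle and button.
- handle_grip (a point): Centre of the steel T-handle's bar: 72 long (point x), 16 wide (y), 12 high (z, up); it turns about the vertical through this point on a 15 mm stem. Sunk, it is flush in the lock plate and cannot be gripped; popped out it is 30 mm higher, its underside 18 mm above the lock plate. At the start its x is the chest's x; hatch shut: chest x +35, y -170 mm. Moves with the bar.
- release: Stem of the green button (22 across), 75 mm from the handle's axis towards chest -x. Origin: on its axis, level with the lock plate's top (152 mm up) when not pressed. The cap's top is 10 to 26 mm above it: this differs each time and is not in the pose. Spring: 2 N at first, 7 N at the full 6 mm, then solid; the handle is let go after about 3 mm (4 to 6 N). Over 18 N breaks it.
- handle_out (a joint): How far the T-handle has popped up: 0 sunk and latched, 0.030 fully out (m). A spring of about 3 N holds it out.
- handle_turn (a joint): Rotation of the handle's shaft, clockwise from above (rad): 0 locked. A firm stop lies between 0.85 and 1.45 rad (differs each time, cannot be seen); only in the last 0.1 rad before it is the bolt clear, so that the hatch can slide. Spring return of about 0.05 N m; once the hatch has moved 15 mm the bolt is past its keeper.
- handle_windup (a joint): Twist of the T-bar ahead of its shaft in the rubber coupling between them (rad, clockwise positive): 0.5 rad per N m of turning torque. At most 0.03 while turning slowly and freely; it rises as the stop is pressed. Beyond 0.12 (0.24 N m) the coupling tears.
- hatch (a joint): How far the hatch is slid open (m): 0 shut, 0.140 at its end; moves along the chest's +y with about 3 N of friction and stays where it is left.
- jar_a: Spice jar with green cap, 44 mm across, 98 high, loose on the fixed half of the chest's top; origin under its foot. Leave it alone.
- jar_b: As jar_a.
- jar_c: As jar_a.
- jar_d: Spice jar like jar_a, loose on the counter at the right. Leave it alone.
- bottle_a: Loose yellowish bottle, 62 mm across, 248 high, on the counter at the right; origin under its foot. Leave it alone.
- bottle_b: As bottle_a.
- bowl: Loose white bowl, 110 mm across, 45 high, on the counter at the left; origin under its foot. Leave it alone.

How it is judged (in metres and radians):
On the way, in this order (a step that is already met when the one before it is completed fails the run):
1. the T-handle has popped out, the hatch still shut (value of joint handle_out above 0.025 m and value of joint hatch below 0.01 m), for 0.2 s.
2. the handle is turned, the hatch still shut (value of joint handle_turn above 0.7 rad and value of joint hatch below 0.01 m), for 0.1 s.
3. the hatch is slid well open (value of joint hatch above 0.1 m), for 0.2 s.
At the end, for the whole second after the job is handed in: The hatch is slid open by more than 100 mm and at rest, and the T-handle stands popped out (more than 25 mm) (value of joint hatch above 0.1 m and value of joint handle_out above 0.025 m and linear speed of hatch below 0.01 m/s); the robot touches nothing.
It fails at once if the button is pressed or struck with more than 18 N (contact force between anything else and release above 18 N).
It fails at once if the handle is forced: its coupling is twisted by more than 0.12 rad (0.24 N m) either way (value of joint handle_windup above 0.12 rad or value of joint handle_windup below -0.12 rad).
It fails at once if a jar, bottle or the bowl is moved by more than 20 mm or tipped (distance of any of jar_a, jar_b, jar_c, jar_d, bottle_a, bottle_b, bowl from where it was at the start of the episode above 0.02 m or angle between any of jar_a, jar_b, jar_c, jar_d, bottle_a, bottle_b, bowl's own z axis and vertical above 0.5 rad).
It also fails if it takes over 70 s, if anything falls off the work surface, if the arm or the gripper's body presses on something with over 40 N, if the wrist force passes 120 N, or if a joint passes its speed limit or range.

ROBOT

A 6-joint arm with a two-finger parallel gripper is mounted at the origin on the work surface. World frame = base frame: x ahead of the robot, y to its left, z up, the work surface at z = 0. Lengths are in mm, angles in degrees, forces in N, time in s.
With the tool pointing down it reaches from about 350 to 850 mm from the base axis. Payload 8.1 kg.
Tool frame: the origin (TCP) lies midway between the tips of the shut fingers; the grasp point (between the pads) lies 19 mm behind it; z points along the fingers, y is the direction in which the jaws open and shut (so a half turn about z gives the same grasp; the last joint's range is limited). The gripper opens to 85 mm and grips with 20 to 120 N. Pads are 22 mm wide; open, the fingers measure 114 mm over their backs; the gripper's body (76 mm by 85 mm) begins 54 mm behind the grasp point. The pads swing forward as they close: fully open they stand 13 mm farther back than shut.
Start: joints at [-79.263, 7.471, 85.268, -0, 87.261, -4.893], TCP at [161.678, -577.811, 231.292] pointing down, gripper open.
Joint ranges: [-169.43, 169.43], [-51.17, 129.36], [1.28, 143.12], [-76.62, 256.62], [0, 156.53], [-152.29, 152.29]. Speed limits (degrees/s): [136.94, 136.94, 159.86, 180, 180, 180].

INTERFACE

Orientations are given as [roll, pitch, yaw] about the fixed x, y, z axes, in that order (R = Rz(yaw) Ry(pitch) Rx(roll)).
In Python, from bench import r gives the robot as it stands.
- The arm moves only by the tool carry_out, never from a script. Its argument "increments" is a list of rows, each a list of 3 entries, a list of its own where there are three numbers: the shift along the tool's x, y, z in m, then the turn, a rotation vector about the tool's x, y, z in rad, then the closure, from 0 (fully open) to 1 (shut). A call has 1 to 12 rows; each row shifts and turns the pose as measured when the row begins, along the tool's axes as they then stand; what a row does not reach is not made up. A row lasts 1/10 s, in which the tool goes at most 50 mm and 8.59 degrees, less where a joint would pass 70% of its speed; a pose out of reach is approached as far as the arm can. A call with a gripper value outside its range is refused whole. The fingers move at their own pace and stop on an object; "newtons" is the grip in N (left out, the last holds). Time passes only in rows, so rows that do not move let the fingers close. It gives the time, the measured TCP pose, the force and the opening at its end, in the units of the state.
- r.sense(): the state, without advancing time (a new reading comes with each control period).
- r.snapshot(name): name is "side" or "top" or "wrist"; returns a dict with "image" (384x512x3 uint8, blue, green, red), "vertical_fov" (degrees; the focal length in pixels is half the picture's height over the tangent of half this angle, whatever the lens; pixels are square), "cx", "cy" (the principal point, pixels), "rvec" (rotation vector, rad) and "tvec" (3), from world to camera coordinates, as OpenCV has them. Camera axes: x right, y down, z forward; pixel columns grow to the right and rows downward; lengths in mm; the calibration is good to about 2 mm. A picture is of the moment at which its call begins. There is no depth.
- r.hand_in(): hands the job in, once; it reports no verdict.
The state is a dict: "time": time; "joint_pos": joint angles; "qd": joint speeds; "joint_efforts": joint torques, N m; "tool_pos": TCP position; "tcp_rot": TCP orientation; "ft_force": force on the tool from outside, world axes, zero at the start; "wrist_torque": the same for the moment, N m; "finger_gap": finger opening in mm.
Only numpy, scipy, OpenCV 4.12 (cv2) and the standard library are available. Lean on these libraries where they do the work, as an engineer would, in place of code of your own. Each camera call takes 0.05 s, during which the arm holds its last target.

## Working session

There is one attempt and no reset: what is moved stays moved. The work goes in short steps, Python scripts to look and compute and a tool call to move; the robot and the scene stay as the last step left them, time stands still between calls to the robot, and variables do not carry over. Pictures are saved under pics/ and viewed, and the job is handed in when it is done.

Besides the shell and the picture viewer there is one more tool, called by a JSON object that holds its "api" and its "payload", one argument or row to a line. carry_out: Moves the arm, as the interface text tells. Its arguments: {"type":"object","properties":{"increments":{"type":"array"},"newtons":{"type":"number"}},"required":["increments"]}

```bash
ls; mkdir -p pics
python3 - <<'E'
from bench import r
import cv2
print(r.sense())
for n in ("side","top","wrist"):
    s=r.snapshot(n); cv2.imwrite(f"pics/{n}0.png",s["image"]); print(n,{k:v for k,v in s.items() if k!="image"})
E
```

```text
pics
{'time': 0.0, 'joint_pos': array([-7.92620153e+01,  7.51430345e+00,  8.53311399e+01, -1.87867531e-03,
        8.72617641e+01, -4.89365927e+00]), 'qd': array([ 0.13926653, -0.05228012, -0.07172682,  0.07498857,  0.03097539,
       -0.03075487]), 'joint_efforts': array([ 1.69325140e-03, -5.69399786e+01, -5.00549161e+01, -1.52572943e-04,
        1.49375416e-02,  3.45330454e-05]), 'tool_pos': array([ 161.56935945, -577.25041048,  230.23499468]), 'tcp_rot': array([-1.79893023e+02, -7.27598426e-03,  1.56317287e+01]), 'ft_force': array([ 0.45086193, -0.60809447, -0.18641741]), 'wrist_torque': array([-0.01488176, -0.01853768, -0.01284289]), 'finger_gap': 85.45107901212981}
side {'vertical_fov': 56.00047298492953, 'cx': 259.9208952581595, 'cy': 190.6516887970905, 'rvec': array([ 0.91991346, -2.32138288,  1.23677145]), 'tvec': array([351.42975397, 295.36715365, 976.9562713 ])}
top {'vertical_fov': 53.395429677638816, 'cx': 256.7090133089275, 'cy': 190.58134451201397, 'rvec': array([ 2.15747279, -2.1074561 ,  0.18939395]), 'tvec': array([ -55.64103437,  545.73096716, 1350.49848541])}
wrist {'vertical_fov': 65.23086589882556, 'cx': 256.6200965294848, 'cy': 194.7200399311873, 'rvec': array([-2.32395245,  1.76164216,  0.24342409]), 'tvec': array([-598.64027028,  -35.19561153,  379.47806772])}
```

View pics/side0.png

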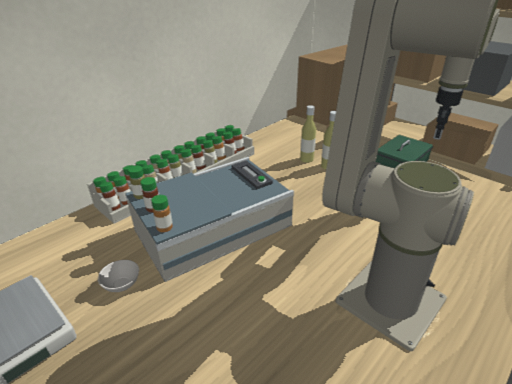

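View pics/top0.png

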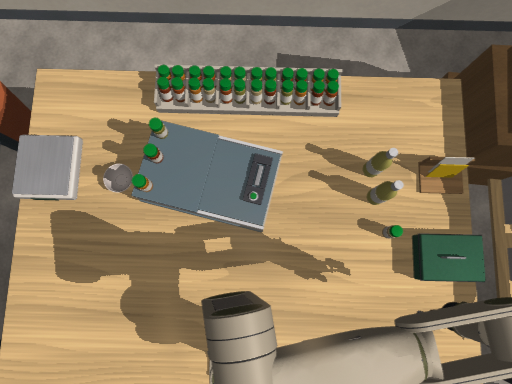

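View pics/wrist0.png

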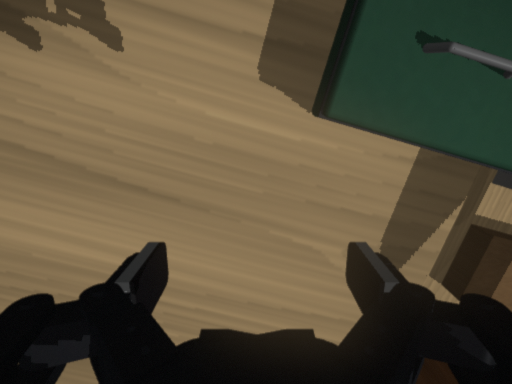

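```bash
cat > h.py <<'E'
import numpy as np, cv2
def K(s):
    h=s["image"].shape[0]; f=h/2/np.tan(np.radians(s["vertical_fov"])/2)
    return np.array([[f,0,s["cx"]],[0,f,s["cy"]],[0,0,1]])
def ray(s,uv):
    R,_=cv2.Rodrigues(np.array(s["rvec"])); C=-R.T@np.array(s["tvec"])
    d=R.T@np.linalg.inv(K(s))@np.array([uv[0],uv[1],1.0]); return C,d/np.linalg.norm(d)
def plane(s,uv,z):
    C,d=ray(s,uv); return C+d*(z-C[2])/d[2]
def tri(pairs):
    A=np.zeros((3,3));b=np.zeros(3)
    for s,uv in pairs:
        C,d=ray(s,uv);P=np.eye(3)-np.outer(d,d);A+=P;b+=P@C
    X=np.linalg.solve(A,b)
    return X,[np.linalg.norm((np.eye(3)-np.outer(d,d))@(X-C)) for C,d in (ray(s,uv) for s,uv in pairs)]
def proj(s,X):
    return cv2.projectPoints(np.array(X,float).reshape(-1,3),np.array(s["rvec"]),np.array(s["tvec"]),K(s),None)[0].reshape(-1,2)
def blobs(img,lo,hi,amin=8):
    m=cv2.inRange(cv2.cvtColor(img,cv2.COLOR_BGR2HSV),np.array(lo),np.array(hi))
    n,l,st,c=cv2.connectedComponentsWithStats(m); return [(c[i].round(1),st[i].tolist()) for i in range(1,n) if st[i][4]>=amin]
E
python3 - <<'E'
from h import *
for n,(x,y,w,h) in {"side":(120,120,190,150),"top":(90,100,210,140)}.items():
    i=cv2.imread(f"pics/{n}0.png")[y:y+h,x:x+w]; cv2.imwrite(f"pics/{n}0c.png",cv2.resize(i,None,fx=3.8,fy=3.8,interpolation=cv2.INTER_CUBIC))
    print(n,blobs(cv2.imread(f"pics/{n}0.png"),(45,120,60),(85,255,255)))
E
```

```text
side [(array([217.7, 136.2]), [197, 126, 44, 22, 407]), (array([187.5, 148.8]), [175, 142, 26, 15, 229]), (array([164.1, 158.6]), [151, 151, 28, 17, 255]), (array([138.2, 169.3]), [124, 161, 30, 17, 316]), (array([116.5, 178.4]), [108, 172, 18, 14, 160]), (array([103. , 184.1]), [94, 177, 19, 15, 175]), (array([148.1, 183.6]), [141, 177, 15, 14, 162]), (array([260.9, 177.8]), [258, 176, 6, 5, 24]), (array([159.5, 201.9]), [152, 195, 16, 15, 196])]
top [(array([163.2,  76.5]), [157, 65, 13, 24, 226]), (array([177.2,  76.8]), [171, 65, 13, 25, 227]), (array([194.3,  77.3]), [189, 66, 12, 24, 216]), (array([208.3,  77.4]), [203, 66, 12, 24, 214]), (array([225.5,  77.8]), [220, 66, 12, 25, 214]), (array([239.5,  78.4]), [234, 67, 12, 24, 217]), (array([256.5,  78.4]), [251, 67, 12, 24, 213]), (array([270.6,  79.1]), [265, 67, 12, 25, 208]), (array([287.7,  79.3]), [282, 68, 12, 24, 210]), (array([301.9,  79.7]), [297, 68, 11, 25, 202]), (array([319. ,  80.2]), [314, 69, 11, 24, 204]), (array([332.9,  80.2]), [328, 69, 11, 24, 199]), (array([155.4, 124.2]), [149, 118, 14, 14, 145]), (array([149.9, 149.9]), [143, 143, 15, 14, 152]), (array([138.5, 180.5]), [132, 174, 14, 14, 152]), (array([253. , 195.5]), [251, 193, 5, 6, 26]), (array([396.5, 230.6]), [391, 225, 12, 12, 112])]
```

View pics/side0c.png

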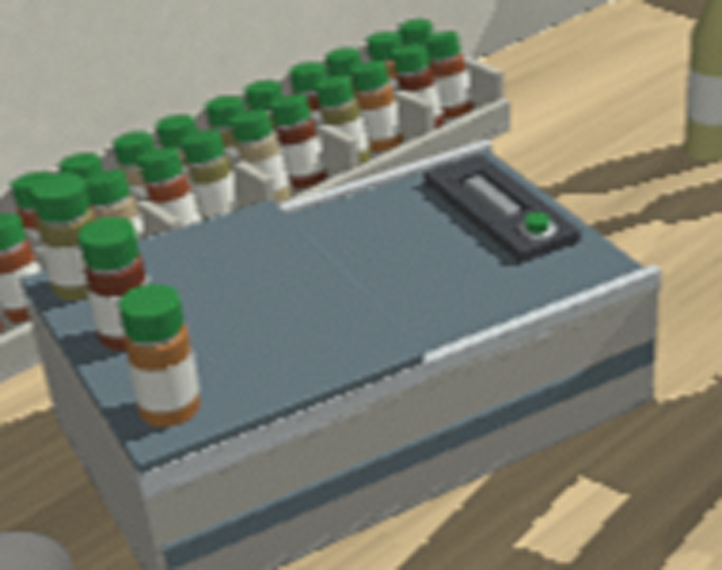

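View pics/top0c.png

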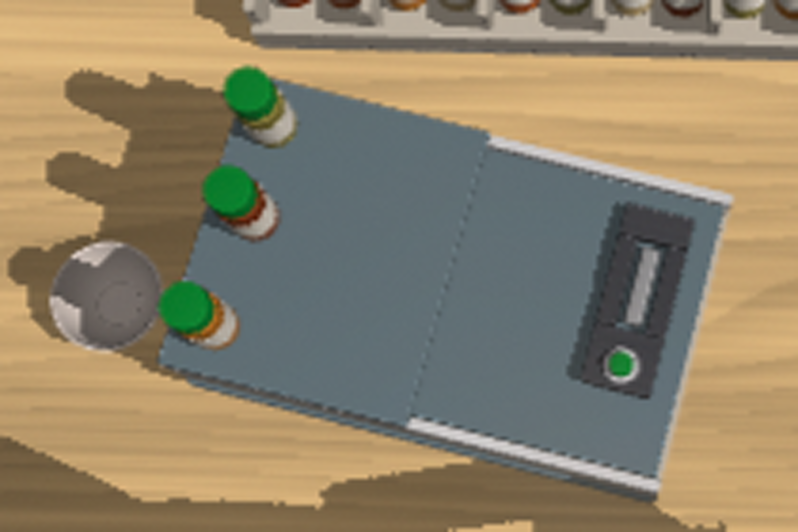

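```bash
cat >> h.py <<'E'
def rot(a): c,s=np.cos(a),np.sin(a); return np.array([[c,-s],[s,c]])
E
python3 - <<'E'
from h import *
from bench import r
s={n:r.snapshot(n) for n in("top","side")}
cr=lambda u,v,o:(u/3.8+o[0],v/3.8+o[1])
T=(90,100);S=(120,120)
t=s["top"]
P={}
for n,u,v,z in [("fix_+x+y",283,77,152),("seam+x",488,132,152),("rail+x-y",732,200,152),("rail-x-y",658,488,152),("seam-x",410,424,152),("bar+",650,248,152),("bar-",632,325,152),("bar",641,287,152),("but",621,364,162)]:
    P[n]=plane(t,cr(u,v,T),z); print(n,P[n].round(1))
for a,b in [("seam-x","seam+x"),("rail-x-y","rail+x-y"),("bar-","bar+"),("but","bar")]:
    d=P[b]-P[a];print(a,b,np.degrees(np.arctan2(d[1],d[0])),np.linalg.norm(d))
for a,b in [("seam+x","fix_+x+y"),("rail+x-y","fix_+x+y"),("rail-x-y","seam-x")]:
    d=P[b]-P[a];print(a,b,np.degrees(np.arctan2(-d[0],d[1])),np.linalg.norm(d))
print("cap tri",tri([(t,(253,195.5)),(s["side"],(260.9,177.8))]))
print("bar tri",tri([(t,cr(641,287,T)),(s["side"],cr(492,195,S))]))
# jars/bottles green caps etc
for n,uv in [("a",(155.4,124.2)),("b",(149.9,149.9)),("c",(138.5,180.5))]: print(n,plane(t,uv,250).round(0))
print("d",plane(t,(396.5,230.6),98).round(0))
E
```

```text
fix_+x+y [770.1 285.  152. ]
seam+x [722.1  94.7 152. ]
rail+x-y [ 663.4 -128.9  152. ]
rail-x-y [401.4 -67.  152. ]
seam-x [452.5 152.6 152. ]
bar+ [616.9 -55.5 152. ]
bar- [546.  -40.9 152. ]
bar [580.8 -48.2 152. ]
but [508.9 -32.  162. ]
seam-x seam+x -12.119148171665886 275.76774210447286
rail-x-y rail+x-y -13.28126430861186 269.295482944302
bar- bar+ -11.611170664911038 72.4538033587108
but bar -12.656134587139343 74.41569416272893
seam+x fix_+x+y -14.13630430031813 196.24974228718955
rail+x-y fix_+x+y -14.44440583284849 427.43248215807154
rail-x-y seam-x -13.111668232949489 225.5245618276758
cap tri (array([509.26664235, -31.29868855, 159.6193193 ]), [np.float64(1.1937948373905698), np.float64(1.193794837390514)])
bar tri (array([580.68979054, -48.97738736, 148.10284701]), [np.float64(1.2436740789312641), np.float64(1.2436740789313059)])
a [720. 288. 250.]
b [634. 300. 250.]
c [535. 328. 250.]
d [ 409. -531.   98.]
```

```bash
cat >> h.py <<'E'
from scipy.spatial.transform import Rotation as Ro
def totool(st,target):
    R=Ro.from_euler("xyz",st["tcp_rot"],degrees=True); return R.inv().apply(np.array(target)-st["tool_pos"])
E
python3 - <<'E'
from h import *
from bench import r
st=r.sense(); w=r.snapshot("wrist"); C,d=ray(w,(w["cx"],w["cy"]))
print(totool(st,C), Ro.from_euler("xyz",st["tcp_rot"],degrees=True).inv().apply(d))
print(totool(st,[545,-40,330]))
t=r.snapshot("top")
for n,uv in [("botA",(370,172)),("botB",(375,198))]: print(n,plane(t,uv,0))
E
```

```text
[  68.26881092   -0.3770933  -143.43151577] [-2.68761396e-01 -1.65679559e-04  9.63206771e-01]
[ 514.02799746 -414.46334916  -98.79870545]
botA [ 637.78991577 -474.78595172    0.        ]
botB [ 537.45602153 -490.87910994    0.        ]
```

{"api": "carry_out", "payload": {
  "increments": [
    [[0,0,-0.045],[0,0,0],0],
    [[0,0,-0.045],[0,0,0],0],
    [[0.035,-0.028,0],[0,0,0],0],
    [[0.035,-0.028,0],[0,0,0],0],
    [[0.035,-0.028,0],[0,0,0],0],
    [[0.035,-0.028,0],[0,0,0],0],
    [[0.035,-0.028,0],[0,0,0],0],
    [[0.035,-0.028,0],[0,0,0],0],
    [[0.035,-0.028,0],[0,0,0],0],
    [[0.035,-0.028,0],[0,0,0],0]
  ]
}}

```text
time: 1.35
tool_pos: [374.7, -280.5, 324.3]
tcp_rot: [-180.0, -0.1, 15.0]
ft_force: [0.4, -0.6, 0.2]
finger_gap: 85.5
```

{"api": "carry_out", "payload": {
  "increments": [
    [[0.037,-0.031,0],[0,0,0],0],
    [[0.037,-0.031,0],[0,0,0],0],
    [[0.037,-0.031,0],[0,0,0],0],
    [[0.037,-0.031,0],[0,0,0],0],
    [[0.037,-0.031,0],[0,0,0],0],
    [[0.037,-0.031,0],[0,0,0],0],
    [[0,0,0],[0,0,-0.14],0],
    [[0,0,0],[0,0,-0.14],0],
    [[0,0,0],[0,0,-0.14],0],
    [[0,0,0],[0,0,-0.14],0],
    [[0,0,0],[0,0,-0.14],0],
    [[0,0,0],[0,0,-0.14],0]
  ]
}}

```text
time: 2.55
tool_pos: [547.8, -24.5, 324.9]
tcp_rot: [179.8, -0.1, 65.3]
ft_force: [0.5, -0.0, -0.6]
finger_gap: 85.7
```

{"api": "carry_out", "payload": {
  "increments": [
    [[0,0,0],[0,0,-0.14],0],
    [[0,0,0],[0,0,-0.14],0],
    [[0,0,0],[0,0,-0.14],0],
    [[0,0,0],[0,0,-0.14],0],
    [[0,0,0],[0,0,-0.14],0],
    [[0,0,0],[0,0,-0.14],0],
    [[0,0,0],[0,0,-0.14],0],
    [[0,0,0],[0,0,-0.14],0],
    [[0,0,0],[0,0,-0.14],0],
    [[0,0,0],[0,0,-0.14],0],
    [[0,0,0],[0,0,-0.14],0],
    [[0,0,0],[0,0,-0.14],0]
  ]
}}

```text
time: 3.75
tool_pos: [547.5, -24.4, 325.0]
tcp_rot: [179.9, 0.3, 165.7]
ft_force: [-0.6, -0.5, -0.1]
finger_gap: 85.4
```

Run:
```python
from h import *
from bench import r
st=r.sense(); w=r.snapshot("wrist"); cv2.imwrite("pics/w1.png",w["image"])
import pickle; pickle.dump(w,open("w1.pkl","wb"))
print(st["tool_pos"],st["tcp_rot"],blobs(w["image"],(45,120,60),(85,255,255)))
```

```text
[547.47628716 -24.36950205 324.99984135] [179.90510568   0.26379096 165.72695406] [(array([240.9, 142.4]), [231, 133, 20, 20, 315]), (array([449.8, 374.8]), [444, 363, 14, 21, 123]), (array([426.7, 377.1]), [416, 366, 27, 18, 261])]
```

View pics/w1.png

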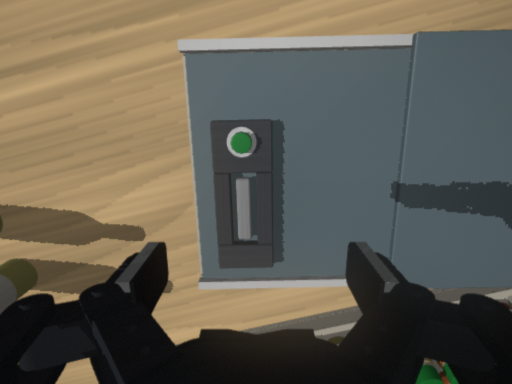

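Run:
```python
from h import *
from bench import r
import pickle
w=pickle.load(open("w1.pkl","rb"));t=r.snapshot("top");s=r.snapshot("side")
g=cv2.cvtColor(w["image"],cv2.COLOR_BGR2GRAY)
cv2.imwrite("pics/w1c.png",cv2.resize(w["image"][110:275,195:290],None,fx=3.5,fy=3.5,interpolation=cv2.INTER_CUBIC))
m=np.zeros_like(g); m[172:248,228:260]=(g[172:248,228:260]>120); 
n,l,stt,c=cv2.connectedComponentsWithStats(m)
i=1+np.argmax(stt[1:,4]); print(stt[i],c[i])
cn=max(cv2.findContours((l==i).astype(np.uint8),cv2.RETR_EXTERNAL,cv2.CHAIN_APPROX_NONE)[0],key=cv2.contourArea)
rr=cv2.minAreaRect(cn);print(rr)
b=cv2.boxPoints(rr); P=np.array([plane(w,p,152) for p in b]);print(P.round(1))
print("centre",P.mean(0), "img centroid",plane(w,c[i],152))
print("cap views",[len(blobs(q["image"],(45,120,60),(85,255,255))) for q in (t,s)])
top=[x for x in blobs(t["image"],(45,120,60),(85,255,255)) if abs(x[0][0]-253)<6 and abs(x[0][1]-195)<6]
sd=[x for x in blobs(s["image"],(45,120,60),(85,255,255)) if abs(x[0][0]-261)<6 and abs(x[0][1]-178)<6]
print(top,sd)
pr=[(w,(240.9,142.4))]+([(t,top[0][0])] if top else [])+([(s,sd[0][0])] if sd else[])
print(tri(pr)); print(tri([pr[0],(s,sd[0][0] if sd else (260.9,177.8))]))
for z in (160,165,170,175): print(z,plane(w,(240.9,142.4),z), [proj(s,plane(w,(240.9,142.4),z)),proj(t,plane(w,(240.9,142.4),z))])
# chest edges in wrist
for nm,a,b_,z in [("rail-x",(186,47),(412,41),152),("rail+x",(201,286),(345,282),152),("seam",(413,50),(393,270),152)]:
    A=plane(w,a,z);B=plane(w,b_,z);d=B-A;print(nm,A.round(1),B.round(1),np.degrees(np.arctan2(d[1],d[0])))
```

```text
[236 180  12  58 505] [241.39207921 206.20594059]
((241.5, 208.5), (57.0, 11.0), 90.0)
[[546.5 -46.2 152. ]
 [549.4 -34.7 152. ]
 [613.8 -51.6 152. ]
 [610.7 -63.8 152. ]]
centre [580.0892225  -49.08512983 152.        ] img centroid [576.60304636 -48.27295381 152.        ]
cap views [17, 9]
[(array([253. , 195.5]), [251, 193, 5, 6, 26])] [(array([260.9, 177.8]), [258, 176, 6, 5, 24])]
(array([508.69999532, -30.67757155, 160.11571978]), [np.float64(0.8024811440965272), np.float64(1.4204579068573502), np.float64(1.2062577714372773)])
(array([507.7180091 , -30.44052139, 160.46154154]), [np.float64(0.6452500310426238), np.float64(0.6452500310426814)])
160 [508.2315452  -30.03580401 160.        ] [array([[260.50965312, 177.90787973]]), array([[252.83001444, 196.06163986]])]
165 [507.7931865  -29.66553433 165.        ] [array([[260.52195872, 176.71234272]]), array([[252.70983812, 195.95179129]])]
170 [507.3548278  -29.29526464 170.        ] [array([[260.53433156, 175.51027372]]), array([[252.58871571, 195.84107793]])]
175 [506.91646911 -28.92499496 175.        ] [array([[260.54677219, 174.30161904]]), array([[252.466636  , 195.72948952]])]
rail-x [408.3 -58.2 152. ] [456.4 153.  152. ] 77.15946922733602
rail+x [ 661.6 -121.2  152. ] [698.9  46.9 152. ] 77.50109160820134
seam [464.6 153.1 152. ] [697.  104.5 152. ] -11.816322260617646
```

View pics/w1c.png

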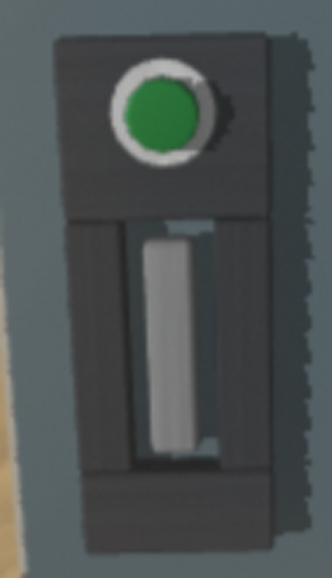

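{"api": "carry_out", "payload": {
  "increments": [
    [[0.037,-0.016,0],[0,0,0],1],
    [[0,0,0.03],[0,0,0],1],
    [[0,0,0.04],[0,0,0],1],
    [[0,0,0.04],[0,0,0],1],
    [[0,0,0.015],[0,0,0],1],
    [[0,0,0],[0,0,0],1],
    [[0,0,0],[0,0,0],1]
  ],
  "newtons": 20
}}

```text
time: 4.6
tool_pos: [507.5, -30.8, 196.3]
tcp_rot: [179.9, 0.3, 163.3]
ft_force: [0.0, 0.0, -0.3]
finger_gap: 0.1
```

Run:
```python
from h import *
from bench import r
st=r.sense();print(st["tool_pos"],st["ft_force"],totool(st,[508,-31,180]),st["tcp_rot"])
w=r.snapshot("wrist");cv2.imwrite("pics/w2.png",w["image"])
s=r.snapshot("side");cv2.imwrite("pics/s2.png",cv2.resize(s["image"][110:220,200:330],None,fx=5,fy=5,interpolation=cv2.INTER_CUBIC))
```

```text
[507.50726698 -30.7649331  196.279453  ] [ 0.0030891   0.04677606 -0.29715325] [-0.4414147  -0.11554542 16.28221221] [179.88705924   0.34523949 163.28827252]
```

View pics/w2.png

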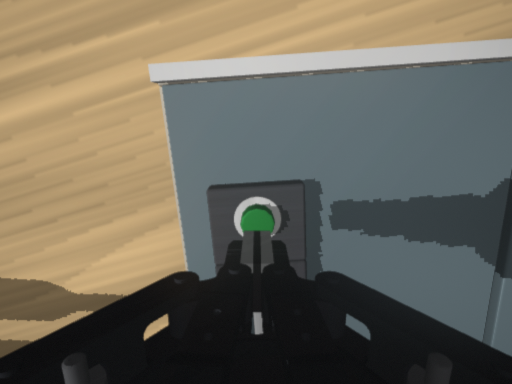

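View pics/s2.png

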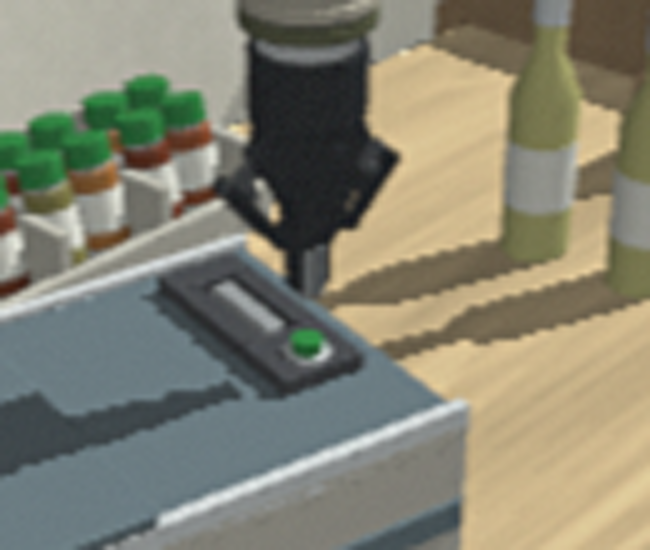

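Run:
```python
from h import *
from bench import r
st=r.sense();w=r.snapshot("wrist");s=r.snapshot("side")
p=st["tool_pos"]
for z in (196,178,165,162): print(z,proj(w,[p[0],p[1],z]),proj(s,[p[0],p[1],z]))
print([b for b in blobs(w["image"],(45,120,60),(85,255,255)) ][:3],blobs(s["image"],(45,120,60),(85,255,255))[-3:])
```

```text
196 [[255.53348938 245.40868555]] [[260.65738496 168.4325358 ]]
178 [[255.57511387 231.89133728]] [[260.6824753  173.16739291]]
165 [[255.60039162 223.68251319]] [[260.70033483 176.53770616]]
162 [[255.60575306 221.9414139 ]] [[260.70442563 177.30969085]]
[(array([256.8, 218.7]), [241, 204, 33, 27, 720])] [(array([260.9, 177.8]), [258, 176, 6, 5, 24]), (array([148. , 183.8]), [141, 178, 15, 13, 154]), (array([159.4, 202.1]), [152, 195, 16, 15, 187])]
```

{"api": "carry_out", "payload": {
  "increments": [
    [[0,0,0.008],[0,0,0],1],
    [[0,0,0.006],[0,0,0],1],
    [[0,0,0],[0,0,0],1]
  ]
}}

```text
time: 5.1
tool_pos: [510.3, -31.2, 185.0]
tcp_rot: [179.8, 0.8, 163.4]
ft_force: [-0.2, -0.8, -1.0]
finger_gap: 0.1
```

{"api": "carry_out", "payload": {
  "increments": [
    [[0,0,0.0025],[0,0,0],1],
    [[0,0,0.0025],[0,0,0],1],
    [[0,0,0.0025],[0,0,0],1]
  ]
}}

```text
time: 5.4
tool_pos: [510.6, -31.2, 177.3]
tcp_rot: [179.8, 0.8, 163.4]
ft_force: [-0.1, -0.3, -0.3]
finger_gap: 0.1
```

Run:
```python
from bench import r
st=r.sense();print(st["tool_pos"],st["ft_force"],st["tcp_rot"])
```

```text
[510.60789638 -31.19333687 177.27921906] [-0.05107504 -0.34679693 -0.31253035] [179.82881184   0.78708749 163.3531037 ]
```

{"api": "carry_out", "payload": {
  "increments": [
    [[0.002,0,0.0025],[0,0,0],1],
    [[0,0,0.0025],[0,0,0],1],
    [[0,0,0.002],[0,0,0],1],
    [[0,0,0],[0,0,0],1]
  ]
}}

```text
time: 5.8
tool_pos: [508.2, -30.5, 169.0]
tcp_rot: [179.8, 0.7, 163.4]
ft_force: [-0.6, -0.7, 0.8]
finger_gap: 0.0
```

{"api": "carry_out", "payload": {
  "increments": [
    [[0,0,0.0015],[0,0,0],1],
    [[0,0,0.0015],[0,0,0],1]
  ]
}}

```text
time: 6.0
tool_pos: [508.5, -30.5, 166.1]
tcp_rot: [179.8, 0.8, 163.4]
ft_force: [-1.4, -0.6, 0.8]
finger_gap: 0.1
```

{"api": "carry_out", "payload": {
  "increments": [
    [[0,0,0.0015],[0,0,0],1],
    [[0,0,0],[0,0,0],1]
  ]
}}

```text
time: 6.2
tool_pos: [508.5, -30.6, 164.3]
tcp_rot: [179.8, 0.8, 163.4]
ft_force: [0.7, 0.2, 0.2]
finger_gap: 0.2
```

{"api": "carry_out", "payload": {
  "increments": [
    [[0,0,0.0015],[0,0,0],1],
    [[0,0,0],[0,0,0],1]
  ]
}}

```text
time: 6.4
tool_pos: [508.7, -30.6, 163.1]
tcp_rot: [179.8, 0.8, 163.4]
ft_force: [-0.8, -0.8, 0.8]
finger_gap: -0.3
```

{"api": "carry_out", "payload": {
  "increments": [
    [[0,0,0.0015],[0,0,0],1]
  ]
}}

```text
time: 6.5
tool_pos: [508.8, -30.6, 162.0]
tcp_rot: [179.8, 0.8, 163.4]
ft_force: [-2.3, 0.6, 4.2]
finger_gap: 0.2
```

{"api": "carry_out", "payload": {
  "increments": [
    [[0,0,0.0015],[0,0,0],1]
  ]
}}

```text
time: 6.6
tool_pos: [508.9, -30.6, 160.8]
tcp_rot: [179.8, 0.8, 163.4]
ft_force: [-3.5, 0.1, 4.5]
finger_gap: -0.3
```

{"api": "carry_out", "payload": {
  "increments": [
    [[0,0,0.0015],[0,0,0],1]
  ]
}}

```text
time: 6.7
tool_pos: [508.9, -30.6, 159.4]
tcp_rot: [179.8, 0.8, 163.4]
ft_force: [-2.3, 1.5, 5.3]
finger_gap: -0.1
```

Run:
```python
from h import *
from bench import r
st=r.sense();print(st["tool_pos"],st["ft_force"])
s=r.snapshot("side");cv2.imwrite("pics/s3.png",cv2.resize(s["image"][130:220,200:310],None,fx=5,fy=5,interpolation=cv2.INTER_CUBIC))
```

```text
[508.87344971 -30.59976689 159.44283339] [-2.34908945  1.52510058  5.33332906]
```

View pics/s3.png

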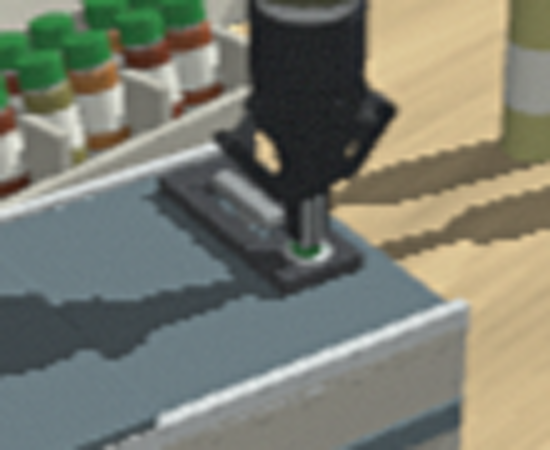

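{"api": "carry_out", "payload": {
  "increments": [
    [[0,0,0],[0,0,0],1],
    [[0,0,0],[0,0,0],1]
  ]
}}

```text
time: 6.95
tool_pos: [508.9, -30.6, 159.4]
tcp_rot: [179.8, 0.8, 163.4]
ft_force: [-2.3, -0.6, 5.5]
finger_gap: 0.2
```

Run:
```python
from h import *
from bench import r
s=r.snapshot("side");cv2.imwrite("pics/s4.png",cv2.resize(s["image"][130:220,200:310],None,fx=5,fy=5,interpolation=cv2.INTER_CUBIC))
```

```text
(no output)
```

View pics/s4.png

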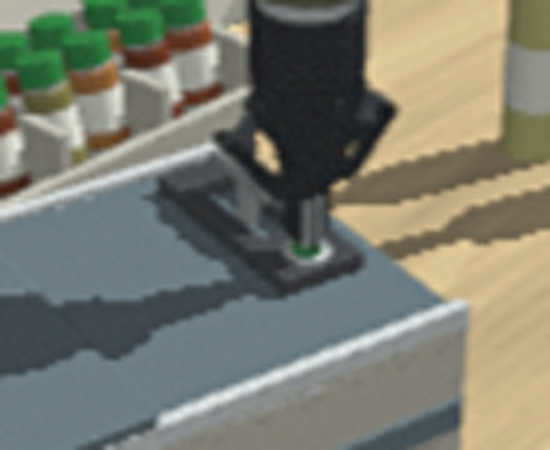

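{"api": "carry_out", "payload": {
  "increments": [
    [[0,0,-0.005],[0,0,0],1],
    [[0,0,-0.015],[0,0,0],1],
    [[0,0,-0.04],[0,0,0],1],
    [[0,0,-0.04],[0,0,0],1],
    [[0,0,-0.04],[0,0,0],0.3],
    [[0,0,0],[0,0,-0.06],0.3],
    [[0,0,0],[0,0,0],0.3]
  ]
}}

```text
time: 7.7
tool_pos: [505.9, -30.3, 307.9]
tcp_rot: [179.9, 0.8, 166.9]
ft_force: [-0.0, 1.0, -0.5]
finger_gap: 43.4
```

Run:
```python
from h import *
from bench import r
import pickle
st=r.sense();print(st["tool_pos"],st["tcp_rot"],st["finger_gap"],st["wrist_torque"])
w=r.snapshot("wrist");cv2.imwrite("pics/w5.png",w["image"]);pickle.dump(w,open("w5.pkl","wb"))
s=r.snapshot("side");cv2.imwrite("pics/s5.png",cv2.resize(s["image"][130:220,200:310],None,fx=5,fy=5,interpolation=cv2.INTER_CUBIC))
```

```text
[505.88801464 -30.29494756 307.92173553] [179.87331473   0.81646846 166.86794648] 43.44414687788367 [-0.0235529   0.04069068  0.01876283]
```

View pics/w5.png

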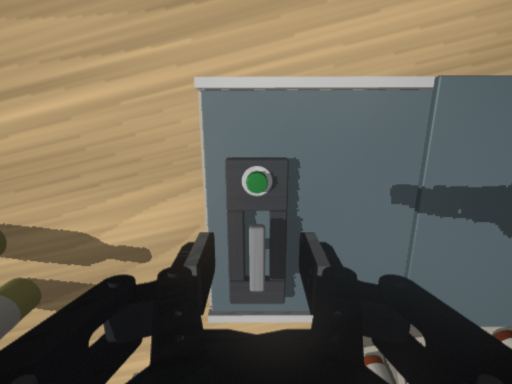

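View pics/s5.png

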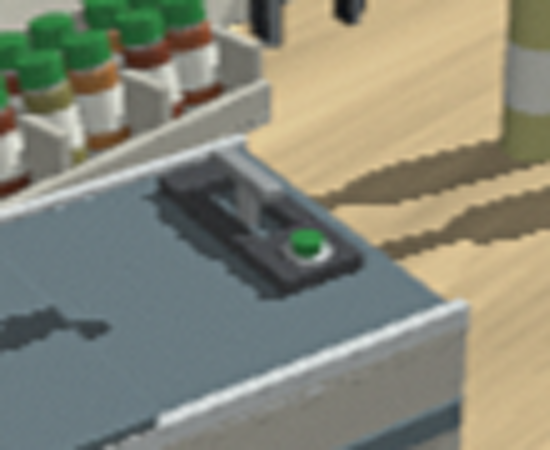

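Run:
```python
from h import *
import pickle
w=pickle.load(open("w5.pkl","rb"));g=cv2.cvtColor(w["image"],cv2.COLOR_BGR2GRAY)
cv2.imwrite("pics/w5c.png",cv2.resize(w["image"][150:310,215:310],None,fx=3.6,fy=3.6,interpolation=cv2.INTER_CUBIC))
m=np.zeros_like(g);m[215:300,243:272]=g[215:300,243:272]>115
n,l,st,c=cv2.connectedComponentsWithStats(m);i=1+np.argmax(st[1:,4]);print(st[i],c[i])
# per-row left/right edges -> line fit on top plane
L=[];Rr=[]
for v in range(232,284):
    u=np.where(l[v]==i)[0]
    L.append((u.min()-.5,v));Rr.append((u.max()+.5,v))
M=[((a[0]+b[0])/2,a[1]) for a,b in zip(L,Rr)]
for nm,Q in (("L",L),("R",Rr),("M",M)):
    P=np.array([plane(w,q,182)[:2] for q in Q]);vx,vy,x0,y0=cv2.fitLine(P.astype(np.float32),cv2.DIST_HUBER,0,.01,.01).ravel()
    print(nm,np.degrees(np.arctan2(vy,vx)),x0,y0)
print(np.mean([b[0]-a[0] for a,b in zip(L,Rr)]))
v0,v1=st[i][1]-.5,st[i][1]+st[i][3]-.5;print("ends",v0,v1,plane(w,(256.8,v0),182),plane(w,(257,v1),182), "mid",(plane(w,(256.8,v0),182)+plane(w,(257,v1),182))/2)
print([ (b,plane(w,b[0],162)) for b in blobs(w["image"],(45,120,60),(85,255,255))][:2])
```

```text
[249 228  14  63 818] [255.64914425 258.26894866]
L -12.129718 575.1356 -53.314384
R -12.786178 578.1847 -40.283012
M -12.578462 570.6457 -45.49624
13.26923076923077
ends 227.5 290.5 [546.78035403 -38.78423067 182.        ] [614.75403186 -54.38158257 182.        ] mid [580.76719295 -46.58290662 182.        ]
[((array([256.7, 182.2]), [247, 173, 20, 20, 322]), array([507.87087994, -29.77972125, 162.        ]))]
```

View pics/w5c.png

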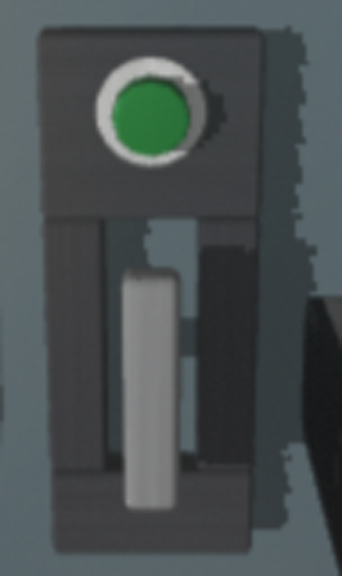

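{"api": "carry_out", "payload": {
  "increments": [
    [[-0.04,0,0],[0.003,-0.014,-0.009],0.3],
    [[-0.037,0,0],[0,0,0],0.3],
    [[0,0,0.04],[0,0,0],0.3],
    [[0,0,0.03],[0,0,0],0.3],
    [[0,0,0.02],[0,0,0],0.3],
    [[0,0,0],[0,0,0],0.3]
  ]
}}

```text
time: 8.4
tool_pos: [582.9, -48.5, 209.4]
tcp_rot: [-179.9, 1.1, 166.7]
ft_force: [-0.2, 0.4, -0.9]
finger_gap: 59.9
```

Run:
```python
from h import *
from bench import r
st=r.sense();print(st["tool_pos"],st["tcp_rot"],st["joint_pos"],totool(st,[580.9,-47.5,160]))
w=r.snapshot("wrist");cv2.imwrite("pics/w6.png",w["image"])
```

```text
[582.93408311 -48.47008022 209.4182526 ] [-179.91827263    1.06808577  166.74642965] [ -9.68190574   4.74704022  90.48203865  -0.14900029  83.71002106
 -86.41262025] [ 3.12310682  0.54832555 49.36788209]
```

View pics/w6.png

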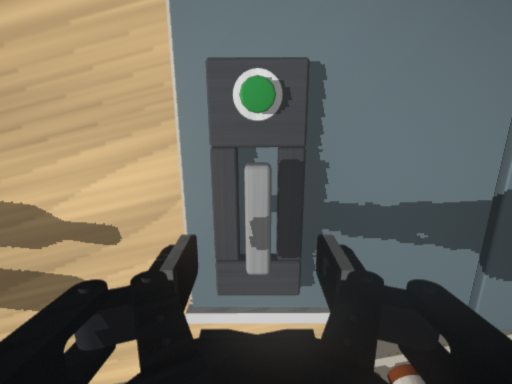

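Run:
```python
from h import *
from bench import r
w=r.snapshot("wrist");st0=r.sense();g=cv2.cvtColor(w["image"],cv2.COLOR_BGR2GRAY)
m=np.zeros_like(g);m[155:285,241:276]=g[155:285,241:276]>115
n,l,st,c=cv2.connectedComponentsWithStats(m);i=1+np.argmax(st[1:,4]);print(st[i],c[i])
M=[]
for v in range(175,265):
    u=np.where(l[v]==i)[0];M.append(((u.min()+u.max())/2,v))
P=np.array([plane(w,q,182)[:2] for q in M]);vx,vy,x0,y0=cv2.fitLine(P.astype(np.float32),cv2.DIST_HUBER,0,.01,.01).ravel()
print(np.degrees(np.arctan2(vy,vx)),x0,y0)
a=plane(w,(257.5,st[i][1]-.5),182);b=plane(w,(257.5,st[i][1]+st[i][3]-.5),182);c0=(a+b)/2;print(a,b,c0,np.linalg.norm(a-b))
x=c0[0];y=y0+(x-x0)*vy/vx;print("centre",x,y,totool(st0,[x,y,160]))
```

```text
[ 244  164   24  108 1978] [255.08543984 213.03437816]
-13.0811615 577.78674 -47.135998
[546.62603405 -38.84607664 182.        ] [615.31353587 -54.91866327 182.        ] [580.96978496 -46.88236996 182.        ] 70.54290146130857
centre 580.9697849617928 -47.87561166704764 [5.08297881e+00 4.56393463e-02 5.33597959e+01]
```

Run:
```python
from h import *
from bench import r
st=r.sense();print(st["time"],st["tool_pos"],st["tcp_rot"],totool(st,[581,-47.7,160]))
```

```text
8.5 [584.6678423  -48.7316356  213.46679497] [-179.93731108    1.38065321  166.77440979] [ 5.09373948  0.22350561 53.35934189]
```

{"api": "carry_out", "payload": {
  "increments": [
    [[0.004,0,0.005],[0,0.018,0],0.3],
    [[0,0,0],[0,0,0],0.3]
  ]
}}

```text
time: 8.7
tool_pos: [581.6, -47.9, 211.0]
tcp_rot: [-180.0, 0.5, 166.7]
ft_force: [-1.0, -0.9, 0.5]
finger_gap: 59.7
```

Run:
```python
from h import *
from bench import r
st=r.sense();print(st["time"],st["tool_pos"],st["tcp_rot"],totool(st,[581,-47.7,160]),st["finger_gap"])
```

```text
8.7 [581.61933003 -47.90887126 211.0024989 ] [-179.95112732    0.47622525  166.73726247] [ 1.07462005  0.10471404 50.99525779] 59.686421139013355
```

{"api": "carry_out", "payload": {
  "increments": [
    [[0,0,0.015],[0,0.006,0],0.3],
    [[0,0,0.015],[0,0,0],0.3],
    [[0,0,0.01],[0,0,0],0.3],
    [[0,0,0.005],[0,0,0],0.3],
    [[0,0,0],[0,0,0],0.3]
  ]
}}

```text
time: 9.2
tool_pos: [582.8, -48.1, 164.0]
tcp_rot: [-180.0, 0.3, 166.7]
ft_force: [-0.9, 0.2, 0.0]
finger_gap: 60.0
```

Run:
```python
from h import *
from bench import r
st=r.sense();print(st["time"],st["tool_pos"],st["tcp_rot"],totool(st,[581,-47.7,160]),st["finger_gap"],st["ft_force"],st["wrist_torque"])
```

```text
9.2 [582.79625012 -48.10775813 164.04083153] [-179.96503231    0.29274791  166.72295753] [ 1.8625059  -0.0132069   4.03137669] 59.95750537245355 [-0.91532508  0.24193378  0.04854994] [-0.0244484   0.07412301 -0.00741058]
```

{"api": "carry_out", "payload": {
  "increments": [
    [[0.002,0,0.003],[0,0,-0.006],0.3],
    [[0,0,0],[0,0,0],0.3]
  ]
}}

```text
time: 9.4
tool_pos: [580.6, -47.6, 160.6]
tcp_rot: [-180.0, 0.3, 167.1]
ft_force: [0.6, -0.3, 0.4]
finger_gap: 59.9
```

{"api": "carry_out", "payload": {
  "increments": [
    [[0,0,0],[0,0,0],0.6],
    [[0,0,0],[0,0,0],0.7],
    [[0,0,0],[0,0,0],0.75],
    [[0,0,0],[0,0,0],0.8]
  ],
  "newtons": 20
}}

```text
time: 9.8
tool_pos: [581.4, -47.7, 162.2]
tcp_rot: [-180.0, 0.4, 167.1]
ft_force: [-0.8, 0.0, -0.2]
finger_gap: 16.9
```

Run:
```python
from h import *
from bench import r
st=r.sense();print(st["time"],st["tool_pos"],st["tcp_rot"],totool(st,[581,-47.7,160]),st["finger_gap"],st["ft_force"],st["wrist_torque"])
w=r.snapshot("wrist");cv2.imwrite("pics/w7.png",w["image"])
```

```text
9.8 [581.4257387  -47.7100297  162.18389669] [-179.96944348    0.40822003  167.10258394] [ 0.43278561 -0.08408774  2.18091372] 16.948006240858234 [-0.78997468  0.04481633 -0.15641076] [-0.00566919  0.00532101 -0.03206867]
```

View pics/w7.png

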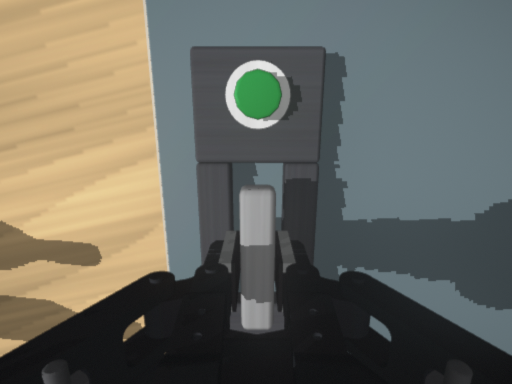

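{"api": "carry_out", "payload": {
  "increments": [
    [[0,0,0],[0,0,0],0.85],
    [[0,0,0],[0,0,0],0.9],
    [[0,0,0],[0,0,0],1],
    [[0,0,0],[0,0,0],1]
  ],
  "newtons": 20
}}

```text
time: 10.25
tool_pos: [581.5, -47.5, 162.3]
tcp_rot: [-180.0, 0.4, 167.1]
ft_force: [0.1, 0.8, 1.2]
finger_gap: 15.4
```

```bash
cat > q.py <<'E'
from h import *
from bench import r
st=r.sense();print(st["time"],st["tool_pos"].round(2),st["tcp_rot"].round(2),"gap",round(st["finger_gap"],1),st["ft_force"].round(2),st["wrist_torque"].round(3))
E
python3 q.py
```

```text
10.25 [581.47 -47.5  162.33] [-179.98    0.41  167.11] gap 15.4 [0.07 0.78 1.16] [ 0.134  0.013 -0.002]
```

{"api": "carry_out", "payload": {
  "increments": [
    [[0,0,0],[0,0,0.03],1],
    [[0,0,0],[0,0,0.03],1],
    [[0,0,0],[0,0,0.03],1]
  ]
}}

```text
time: 10.55
tool_pos: [581.5, -47.5, 162.4]
tcp_rot: [180.0, 0.4, 161.8]
ft_force: [0.2, 0.5, -0.0]
finger_gap: 15.3
```

```bash
python3 q.py
```

```text
10.55 [581.51 -47.51 162.35] [179.98   0.41 161.82] gap 15.3 [ 0.22  0.53 -0.01] [0.017 0.031 0.033]
```

{"api": "carry_out", "payload": {
  "increments": [
    [[0,0,0],[0,0,0.04],1],
    [[0,0,0],[0,0,0.04],1],
    [[0,0,0],[0,0,0.04],1],
    [[0,0,0],[0,0,0.04],1],
    [[0,0,0],[0,0,0.04],1],
    [[0,0,0],[0,0,0.04],1],
    [[0,0,0],[0,0,0.04],1],
    [[0,0,0],[0,0,0.04],1]
  ]
}}

```text
time: 11.35
tool_pos: [581.4, -47.6, 162.3]
tcp_rot: [179.9, 0.4, 142.7]
ft_force: [0.0, 0.4, 0.1]
finger_gap: 15.5
```

```bash
python3 q.py
```

```text
11.35 [581.44 -47.6  162.32] [179.87   0.38 142.74] gap 15.5 [0.   0.41 0.11] [ 0.017  0.029 -0.029]
```

{"api": "carry_out", "payload": {
  "increments": [
    [[0,0,0],[0,0,0.03],1],
    [[0,0,0],[0,0,0.03],1],
    [[0,0,0],[0,0,0.03],1],
    [[0,0,0],[0,0,0.03],1],
    [[0,0,0],[0,0,0.03],1],
    [[0,0,0],[0,0,0.03],1],
    [[0,0,0],[0,0,0.03],1],
    [[0,0,0],[0,0,0.03],1]
  ]
}}

```text
time: 12.15
tool_pos: [581.4, -47.6, 162.3]
tcp_rot: [179.8, 0.3, 128.4]
ft_force: [1.2, -0.1, 1.4]
finger_gap: 15.3
```

```bash
python3 q.py
```

```text
12.15 [581.43 -47.59 162.34] [179.79   0.34 128.4 ] gap 15.3 [ 1.16 -0.14  1.42] [0.032 0.049 0.046]
```

{"api": "carry_out", "payload": {
  "increments": [
    [[0,0,0],[0,0,0.03],1],
    [[0,0,0],[0,0,0.03],1],
    [[0,0,0],[0,0,0.03],1],
    [[0,0,0],[0,0,0.03],1],
    [[0,0,0],[0,0,0.02],1]
  ]
}}

```text
time: 12.65
tool_pos: [581.4, -47.6, 162.3]
tcp_rot: [179.8, 0.3, 120.0]
ft_force: [0.2, 0.6, 0.3]
finger_gap: 15.4
```

```bash
cat > q.py <<'E'
from h import *
from bench import r
st=r.sense();print(st["time"],st["tool_pos"].round(2),st["tcp_rot"].round(2),"gap",round(st["finger_gap"],1),st["ft_force"].round(2),st["wrist_torque"].round(3),"turn",((167.1-st["tcp_rot"][2])*np.pi/180).round(3))
T=[];E=[]
for i in range(4):
    T.append(st["wrist_torque"][2]);E.append(st["joint_efforts"][5]); r.snapshot("wrist"); st=r.sense()
T.append(st["wrist_torque"][2]);E.append(st["joint_efforts"][5]);print(np.round(T,3),np.mean(T).round(3),np.round(E,4),((167.1-st["tcp_rot"][2])*np.pi/180).round(3))
E
python3 q.py
```

```text
12.65 [581.38 -47.61 162.33] [179.76   0.3  120.03] gap 15.4 [0.16 0.56 0.3 ] [-0.01   0.059  0.024] turn 0.821
[ 0.024  0.06   0.049 -0.038  0.044] 0.028 [-0.2161 -0.2469  0.454   0.2317  0.0986] 0.82
```

{"api": "carry_out", "payload": {
  "increments": [
    [[0,0,0],[0,0,0.02],1],
    [[0,0,0],[0,0,0.02],1]
  ]
}}

```text
time: 13.05
tool_pos: [581.4, -47.6, 162.4]
tcp_rot: [179.7, 0.3, 117.8]
ft_force: [0.5, -0.3, -0.3]
finger_gap: 15.2
```

```bash
python3 q.py
```

```text
13.05 [581.39 -47.61 162.35] [179.75   0.3  117.76] gap 15.2 [ 0.46 -0.35 -0.35] [-0.024  0.113  0.053] turn 0.861
[0.053 0.023 0.048 0.088 0.055] 0.053 [-0.4742 -0.3451  0.4017  0.2222  0.1052] 0.86
```

{"api": "carry_out", "payload": {
  "increments": [
    [[0,0,0],[0,0,0.02],1],
    [[0,0,0],[0,0,0.02],1]
  ]
}}

```text
time: 13.45
tool_pos: [581.4, -47.7, 162.4]
tcp_rot: [179.7, 0.3, 115.4]
ft_force: [0.9, 0.2, 0.5]
finger_gap: 15.3
```

```bash
python3 q.py
```

```text
13.45 [581.38 -47.66 162.35] [179.74   0.29 115.43] gap 15.3 [0.86 0.16 0.51] [ 0.     0.062 -0.039] turn 0.902
[-0.039  0.006  0.013  0.06   0.072] 0.023 [-0.4725 -0.3441  0.4134  0.2293  0.1092] 0.9
```

```bash
python3 q.py
```

```text
13.65 [581.37 -47.64 162.34] [179.74   0.29 115.53] gap 15.5 [0.26 0.31 0.12] [0.008 0.093 0.072] turn 0.9
[0.072 0.032 0.024 0.061 0.077] 0.053 [0.1092 0.0587 0.0395 0.033  0.031 ] 0.9
```

{"api": "carry_out", "payload": {
  "increments": [
    [[0,0,0],[0,0,0.02],1],
    [[0,0,0],[0,0,0.02],1]
  ]
}}

```text
time: 14.05
tool_pos: [581.4, -47.6, 162.3]
tcp_rot: [179.7, 0.3, 113.1]
ft_force: [-0.3, 1.2, 0.3]
finger_gap: 15.5
```

```bash
sed -i 's/range(4)/range(6)/' q.py; python3 q.py
```

```text
14.05 [581.38 -47.6  162.33] [179.73   0.27 113.1 ] gap 15.5 [-0.33  1.16  0.25] [0.056 0.114 0.077] turn 0.942
[ 0.077  0.049  0.033  0.033 -0.002  0.053  0.064] 0.044 [-0.4749 -0.3447  0.4177  0.2323  0.1114  0.0604  0.041 ] 0.94
```

{"api": "carry_out", "payload": {
  "increments": [
    [[0,0,0],[0,0,0.02],1],
    [[0,0,0],[0,0,0.02],1]
  ]
}}

```text
time: 14.55
tool_pos: [581.3, -47.6, 162.3]
tcp_rot: [179.7, 0.3, 110.8]
ft_force: [-0.7, 0.2, 0.7]
finger_gap: 15.5
```

```bash
python3 q.py
```

```text
14.55 [581.35 -47.61 162.33] [179.72   0.26 110.79] gap 15.5 [-0.72  0.2   0.72] [-0.002  0.08   0.069] turn 0.983
[0.069 0.081 0.054 0.067 0.043 0.024 0.055] 0.056 [-0.4737 -0.3439  0.4174  0.2325  0.1119  0.061   0.0416] 0.981
```

{"api": "carry_out", "payload": {
  "increments": [
    [[0,0,0],[0,0,0.02],1],
    [[0,0,0],[0,0,0.02],1]
  ]
}}

```text
time: 15.05
tool_pos: [581.4, -47.6, 162.3]
tcp_rot: [179.7, 0.3, 108.5]
ft_force: [0.7, 0.3, 0.3]
finger_gap: 15.4
```

```bash
python3 q.py
```

```text
15.05 [581.36 -47.64 162.34] [179.71   0.25 108.47] gap 15.4 [0.68 0.31 0.28] [0.027 0.071 0.021] turn 1.023
[0.021 0.067 0.054 0.024 0.027 0.051 0.08 ] 0.046 [-0.473  -0.3429  0.4182  0.2333  0.1127  0.0618  0.0425] 1.021
```

{"api": "carry_out", "payload": {
  "increments": [
    [[0,0,0],[0,0,0.02],1],
    [[0,0,0],[0,0,0.02],1]
  ]
}}

```text
time: 15.55
tool_pos: [581.3, -47.6, 162.3]
tcp_rot: [179.7, 0.2, 106.2]
ft_force: [0.3, 0.7, 0.1]
finger_gap: 15.4
```

```bash
python3 q.py
```

```text
15.55 [581.35 -47.62 162.34] [179.7    0.24 106.16] gap 15.4 [0.34 0.7  0.06] [0.021 0.147 0.015] turn 1.064
[0.015 0.033 0.036 0.028 0.066 0.051 0.039] 0.038 [-0.4722 -0.3422  0.419   0.234   0.1135  0.0626  0.0432] 1.062
```

{"api": "carry_out", "payload": {
  "increments": [
    [[0,0,0],[0,0,0.02],1],
    [[0,0,0],[0,0,0.02],1]
  ]
}}

```text
time: 16.05
tool_pos: [581.4, -47.6, 162.4]
tcp_rot: [179.7, 0.2, 103.8]
ft_force: [-0.9, 0.4, 0.7]
finger_gap: 15.5
```

```bash
python3 q.py
```

```text
16.05 [581.38 -47.62 162.37] [179.69   0.23 103.84] gap 15.5 [-0.94  0.39  0.74] [-0.057  0.127  0.07 ] turn 1.104
[0.07  0.034 0.015 0.045 0.056 0.042 0.108] 0.053 [-0.4713 -0.3413  0.4198  0.2349  0.1143  0.0634  0.0441] 1.102
```

{"api": "carry_out", "payload": {
  "increments": [
    [[0,0,0],[0,0,0.02],1],
    [[0,0,0],[0,0,0.02],1]
  ]
}}

```text
time: 16.55
tool_pos: [581.4, -47.6, 162.3]
tcp_rot: [179.7, 0.2, 101.5]
ft_force: [-0.3, 0.2, 0.7]
finger_gap: 15.7
```

```bash
python3 q.py
```

```text
16.55 [581.36 -47.63 162.34] [179.68   0.21 101.53] gap 15.7 [-0.29  0.19  0.73] [0.032 0.08  0.061] turn 1.144
[0.061 0.053 0.019 0.038 0.046 0.048 0.032] 0.042 [-0.4705 -0.3405  0.4207  0.2358  0.1151  0.0642  0.0449] 1.143
```

{"api": "carry_out", "payload": {
  "increments": [
    [[0,0,0],[0,0,0.02],1],
    [[0,0,0],[0,0,0.02],1]
  ]
}}

```text
time: 17.05
tool_pos: [581.3, -47.6, 162.3]
tcp_rot: [179.7, 0.2, 99.2]
ft_force: [-0.2, 0.1, -0.1]
finger_gap: 15.7
```

```bash
python3 q.py
```

```text
17.05 [581.29 -47.63 162.29] [179.68   0.2   99.21] gap 15.7 [-0.19  0.1  -0.14] [0.08  0.127 0.006] turn 1.185
[ 0.006  0.097  0.062  0.02  -0.035  0.044  0.046] 0.034 [-0.4697 -0.3396  0.4215  0.2365  0.116   0.0651  0.0458] 1.183
```

{"api": "carry_out", "payload": {
  "increments": [
    [[0,0,0],[0,0,0.02],1],
    [[0,0,0],[0,0,0.02],1]
  ]
}}

```text
time: 17.55
tool_pos: [581.3, -47.6, 162.3]
tcp_rot: [179.7, 0.2, 96.9]
ft_force: [0.6, 0.8, -0.6]
finger_gap: 15.2
```

```bash
python3 q.py
```

```text
17.55 [581.32 -47.63 162.33] [179.67   0.19  96.89] gap 15.2 [ 0.58  0.84 -0.58] [0.007 0.189 0.089] turn 1.225
[0.089 0.043 0.082 0.116 0.067 0.031 0.042] 0.067 [-0.4645 -0.3281  0.4327  0.2471  0.1263  0.0753  0.0559] 1.223
```

{"api": "carry_out", "payload": {
  "increments": [
    [[0,0,0],[0,0,0.02],1],
    [[0,0,0],[0,0,0.02],1]
  ]
}}

```text
time: 18.05
tool_pos: [581.3, -47.7, 162.3]
tcp_rot: [179.7, 0.2, 94.6]
ft_force: [-1.0, 0.4, -0.1]
finger_gap: 15.4
```

```bash
python3 q.py
```

```text
18.05 [581.31 -47.65 162.34] [179.66   0.18  94.58] gap 15.4 [-1.03  0.43 -0.11] [0.042 0.142 0.073] turn 1.266
[0.073 0.116 0.08  0.079 0.056 0.074 0.055] 0.076 [-0.4272 -0.2916  0.468   0.2822  0.1614  0.1103  0.0912] 1.264
```

{"api": "carry_out", "payload": {
  "increments": [
    [[0.003,0.001,0],[0,0,0],1],
    [[0.005,0.0015,0],[0,0,0],1],
    [[0.005,0.0015,0],[0,0,0],1]
  ]
}}

```text
time: 18.65
tool_pos: [583.7, -37.5, 162.3]
tcp_rot: [179.8, 0.5, 94.6]
ft_force: [-1.6, -5.1, -0.7]
finger_gap: 15.6
```

```bash
python3 q.py
python3 - <<'E'
from h import *
from bench import r
w=r.snapshot("wrist");cv2.imwrite("pics/w8.png",w["image"])
E
```

```text
18.65 [583.66 -37.49 162.31] [179.77   0.47  94.57] gap 15.6 [-1.63 -5.07 -0.69] [-0.873  0.41   0.083] turn 1.266
[0.083 0.025 0.044 0.073 0.178 0.043 0.086] 0.076 [-0.1204 -0.0759  0.2564  0.1711  0.1172  0.095   0.0872] 1.265
```

View pics/w8.png

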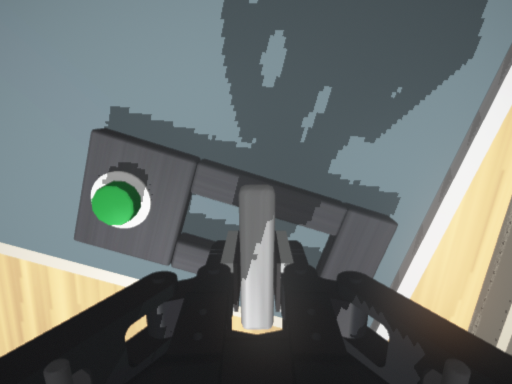

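{"api": "carry_out", "payload": {
  "increments": [
    [[0.006,0.002,0],[0,0,0],1],
    [[0.006,0.002,0],[0,0,0],1],
    [[0.006,0.002,0],[0,0,0],1],
    [[0.006,0.002,0],[0,0,0],1]
  ]
}}

```text
time: 19.4
tool_pos: [588.8, -15.1, 161.9]
tcp_rot: [179.9, 0.6, 94.4]
ft_force: [-1.9, -2.4, 0.5]
finger_gap: 15.4
```

```bash
python3 q.py
python3 - <<'E'
from h import *
from bench import r
s=r.snapshot("top");cv2.imwrite("pics/t9.png",cv2.resize(s["image"][90:250,90:310],None,fx=3.6,fy=3.6,interpolation=cv2.INTER_CUBIC))
E
```

```text
19.4 [588.81 -15.14 161.87] [179.9    0.6   94.44] gap 15.4 [-1.94 -2.4   0.53] [-0.534  0.279  0.058] turn 1.268
[ 0.058  0.046  0.047  0.049 -0.001  0.053  0.041] 0.042 [-0.1591 -0.1397  0.252   0.1463  0.0805  0.054   0.0448] 1.267
```

View pics/t9.png

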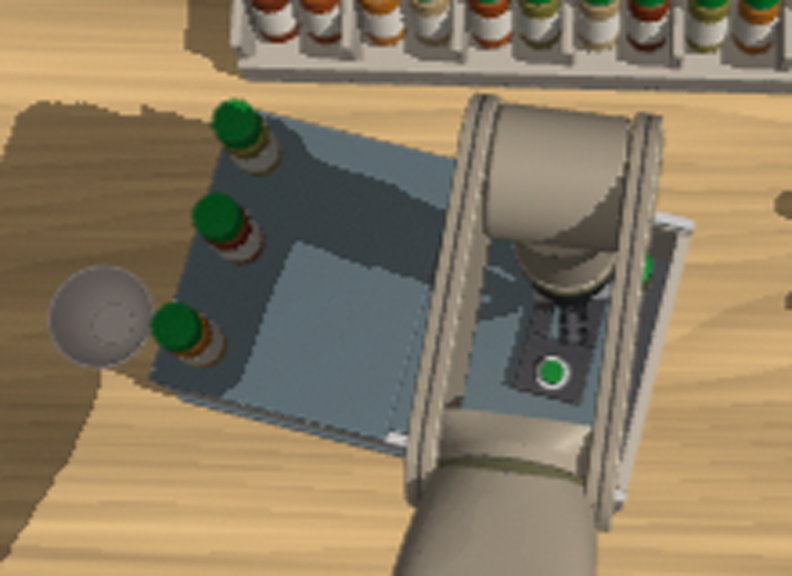

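{"api": "carry_out", "payload": {
  "increments": [
    [[0.008,0.0026,0],[0,0,0],1],
    [[0.008,0.0026,0],[0,0,0],1],
    [[0.008,0.0026,0],[0,0,0],1],
    [[0.008,0.0026,0],[0,0,0],1],
    [[0.008,0.0026,0],[0,0,0],1]
  ]
}}

```text
time: 20.25
tool_pos: [598.5, 26.8, 161.1]
tcp_rot: [-180.0, 0.7, 94.3]
ft_force: [-2.4, -3.4, 1.6]
finger_gap: 15.7
```

```bash
python3 q.py
```

```text
20.25 [598.47  26.76 161.06] [-179.99    0.68   94.33] gap 15.7 [-2.42 -3.41  1.58] [-0.475  0.424  0.024] turn 1.27
[ 0.024  0.03   0.044  0.035 -0.02   0.078 -0.024] 0.024 [-0.2694 -0.2123  0.3323  0.1904  0.1004  0.0631  0.0495] 1.27
```

{"api": "carry_out", "payload": {
  "increments": [
    [[0.008,0.0026,-0.0002],[0,0,0],1],
    [[0.008,0.0026,-0.0002],[0,0,0],1],
    [[0.008,0.0026,-0.0002],[0,0,0],1],
    [[0.008,0.0026,-0.0002],[0,0,0],1],
    [[0.008,0.0026,-0.0002],[0,0,0],1],
    [[0.006,0.002,0],[0,0,0],1],
    [[0,0,0],[0,0,0],1]
  ]
}}

```text
time: 21.25
tool_pos: [609.5, 74.3, 160.8]
tcp_rot: [-179.8, 0.8, 94.2]
ft_force: [-1.7, -1.1, 0.7]
finger_gap: 15.4
```

```bash
python3 q.py
python3 - <<'E'
from h import *
from bench import r
s=r.snapshot("side");cv2.imwrite("pics/s10.png",cv2.resize(s["image"][110:270,80:310],None,fx=3.4,fy=3.4,interpolation=cv2.INTER_CUBIC))
w=r.snapshot("wrist");cv2.imwrite("pics/w10.png",w["image"])
E
```

```text
21.25 [609.46  74.33 160.78] [-179.8     0.83   94.22] gap 15.4 [-1.75 -1.15  0.71] [-0.038  0.389  0.008] turn 1.272
[0.008 0.003 0.008 0.021 0.026 0.046 0.117] 0.033 [0.2228 0.1254 0.1023 0.0666 0.051  0.0455 0.044 ] 1.273
```

View pics/s10.png

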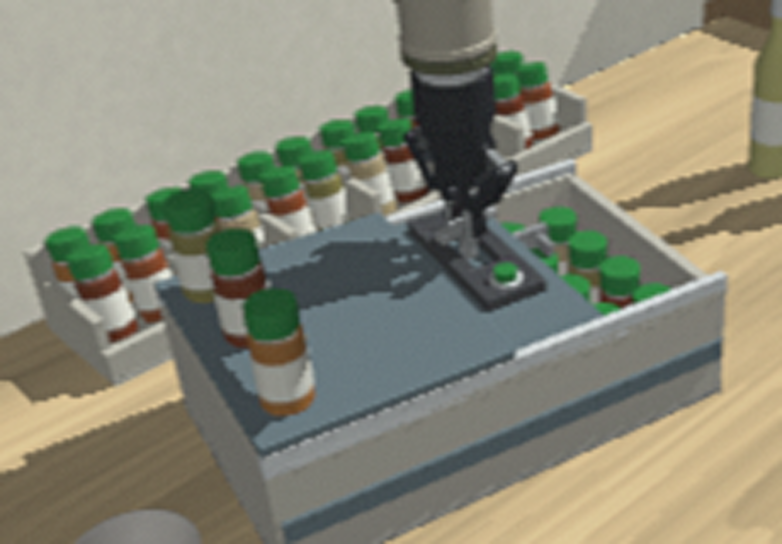

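View pics/w10.png

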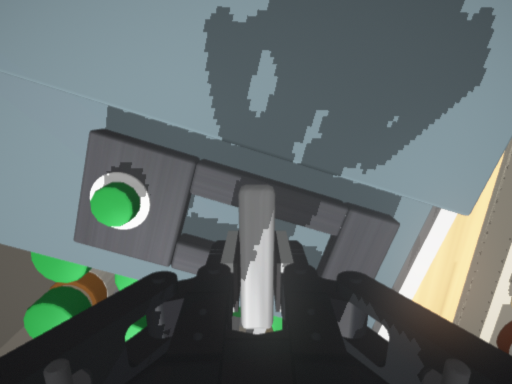

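{"api": "carry_out", "payload": {
  "increments": [
    [[0,0,0],[0,0,-0.03],1],
    [[0,0,0],[0,0,-0.03],1],
    [[0,0,0],[0,0,-0.03],1],
    [[0,0,0],[0,0,-0.03],1]
  ]
}}

```text
time: 22.05
tool_pos: [609.2, 73.2, 161.1]
tcp_rot: [-179.7, 0.7, 101.2]
ft_force: [-1.4, 2.9, 1.1]
finger_gap: 15.4
```

```bash
python3 q.py
```

```text
22.05 [609.23  73.16 161.12] [-179.73    0.74  101.2 ] gap 15.4 [-1.44  2.91  1.09] [0.648 0.314 0.012] turn 1.15
[0.012 0.035 0.022 0.049 0.028 0.021 0.038] 0.029 [ 0.6658  0.519  -0.57   -0.2633 -0.0747  0.0009  0.0265] 1.152
```

{"api": "carry_out", "payload": {
  "increments": [
    [[0,0,0],[0,0,-0.03],1],
    [[0,0,0],[0,0,-0.03],1],
    [[0,0,0],[0,0,-0.03],1],
    [[0,0,0],[0,0,-0.03],1],
    [[0,0,0],[0,0,-0.03],1],
    [[0,0,0],[0,0,-0.03],1],
    [[0,0,0],[0,0,-0.03],1],
    [[0,0,0],[0,0,-0.03],1]
  ]
}}

```text
time: 23.15
tool_pos: [609.3, 73.2, 161.1]
tcp_rot: [-179.6, 0.7, 115.8]
ft_force: [-2.4, 3.4, 0.6]
finger_gap: 15.5
```

```bash
python3 q.py
```

```text
23.15 [609.27  73.16 161.09] [-179.56    0.66  115.84] gap 15.5 [-2.45  3.43  0.6 ] [0.612 0.316 0.038] turn 0.895
[ 0.038  0.011  0.023  0.024  0.02  -0.002 -0.021] 0.013 [ 0.6825  0.5604 -0.5998 -0.2923 -0.0976 -0.017   0.0125] 0.897
```

{"api": "carry_out", "payload": {
  "increments": [
    [[0,0,0],[0,0,-0.03],1],
    [[0,0,0],[0,0,-0.03],1],
    [[0,0,0],[0,0,-0.03],1],
    [[0,0,0],[0,0,-0.03],1],
    [[0,0,0],[0,0,-0.03],1],
    [[0,0,0],[0,0,-0.03],1],
    [[0,0,0],[0,0,-0.03],1],
    [[0,0,0],[0,0,-0.03],1],
    [[0,0,0],[0,0,-0.03],1],
    [[0,0,0],[0,0,-0.03],1]
  ]
}}

```text
time: 24.45
tool_pos: [609.3, 73.2, 161.2]
tcp_rot: [-179.4, 0.5, 134.2]
ft_force: [-2.8, 3.5, 0.4]
finger_gap: 15.2
```

```bash
python3 q.py
```

```text
24.45 [609.33  73.22 161.16] [-179.38    0.49  134.24] gap 15.2 [-2.75  3.54  0.39] [ 0.66   0.284 -0.014] turn 0.574
[-0.014 -0.022 -0.011 -0.051  0.033  0.005 -0.003] -0.009 [ 0.6783  0.5589 -0.6094 -0.3019 -0.1066 -0.0255  0.0045] 0.577
```

{"api": "carry_out", "payload": {
  "increments": [
    [[0,0,0],[0,0,-0.03],1],
    [[0,0,0],[0,0,-0.03],1],
    [[0,0,0],[0,0,-0.03],1],
    [[0,0,0],[0,0,-0.03],1],
    [[0,0,0],[0,0,-0.03],1],
    [[0,0,0],[0,0,-0.03],1],
    [[0,0,0],[0,0,-0.03],1],
    [[0,0,0],[0,0,-0.03],1],
    [[0,0,0],[0,0,-0.03],1],
    [[0,0,0],[0,0,-0.03],1]
  ]
}}

```text
time: 25.75
tool_pos: [609.3, 73.3, 161.2]
tcp_rot: [-179.3, 0.3, 152.6]
ft_force: [-2.0, 3.4, 1.0]
finger_gap: 15.5
```

```bash
python3 q.py;python3 - <<'E'
from h import *
from bench import r
w=r.snapshot("wrist");cv2.imwrite("pics/w11.png",w["image"])
E
```

```text
25.75 [609.33  73.25 161.15] [-179.27    0.26  152.63] gap 15.5 [-1.97  3.44  1.01] [ 0.701  0.238 -0.033] turn 0.253
[-0.033  0.055 -0.019  0.025 -0.034 -0.006 -0.022] -0.005 [ 0.672   0.5526 -0.6165 -0.309  -0.1136 -0.0325 -0.0024] 0.256
```

View pics/w11.png

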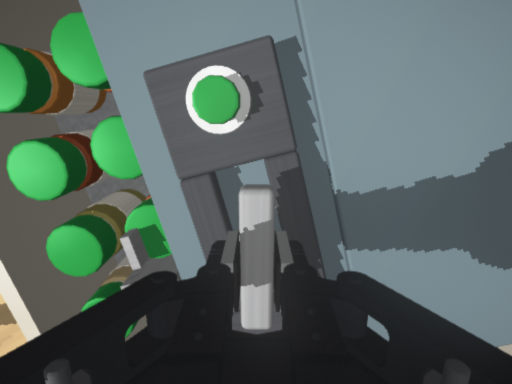

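{"api": "carry_out", "payload": {
  "increments": [
    [[0,0,0],[0,0,0],0.78],
    [[0,0,0],[0,0,0],0.7],
    [[0,0,0],[0,0,0],0.5],
    [[0,0,0],[0,0,0],0.4],
    [[0,0,-0.005],[0,0,0],0.4],
    [[0,0,-0.015],[0,0,0],0.4],
    [[0,0,-0.03],[0,0,0],0.4],
    [[0,0,-0.04],[0,0,0],0.4],
    [[0,0,-0.04],[0,0,0],0.4],
    [[0,0,-0.04],[0,0,0],0.4],
    [[0,0,0],[0,0,0],0.4],
    [[0,0,0],[0,0,0],0.4]
  ]
}}

```text
time: 27.3
tool_pos: [609.5, 73.5, 345.2]
tcp_rot: [-179.2, 0.6, 152.3]
ft_force: [0.1, -0.9, -1.4]
finger_gap: 51.6
```

```bash
python3 q.py
python3 - <<'E'
from h import *
from bench import r
w=r.snapshot("wrist");cv2.imwrite("pics/w12.png",w["image"])
s=r.snapshot("side");cv2.imwrite("pics/s12.png",cv2.resize(s["image"][110:290,80:310],None,fx=3.2,fy=3.2,interpolation=cv2.INTER_CUBIC))
t=r.snapshot("top");cv2.imwrite("pics/t12.png",t["image"])
E
```

```text
27.3 [609.54  73.54 345.25] [-179.23    0.64  152.34] gap 51.6 [ 0.14 -0.88 -1.37] [ 0.012 -0.059  0.007] turn 0.258
[ 0.007 -0.02   0.01  -0.077 -0.019 -0.009  0.06 ] -0.007 [-0.0004 -0.0001  0.      0.0001  0.0001  0.      0.0001] 0.258
```

View pics/w12.png

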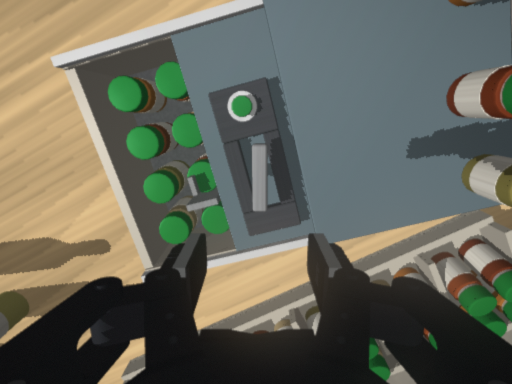

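View pics/s12.png

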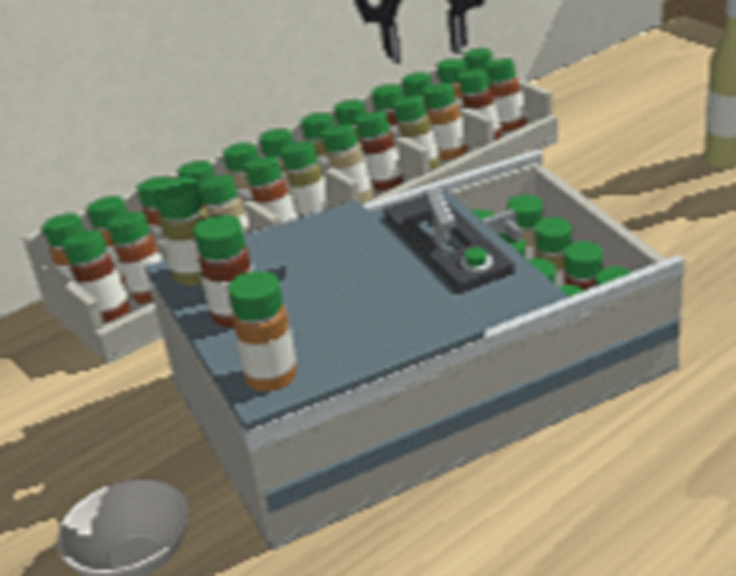

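View pics/t12.png

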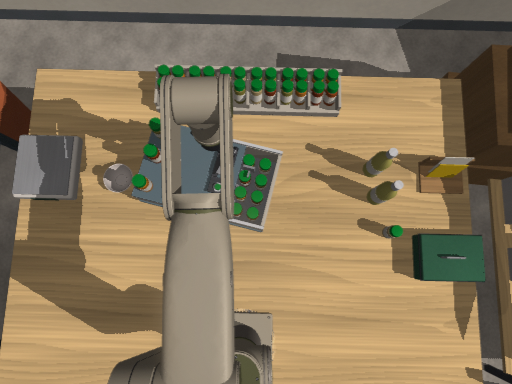

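Run:
```python
from h import *
from bench import r
w=r.snapshot("wrist")
b=[x for x in blobs(w["image"],(45,120,60),(85,255,255)) if abs(x[0][0]-242)<8 and abs(x[0][1]-106)<8][0]
p=plane(w,b[0],162);print(p,np.linalg.norm(p[:2]-[508.2,-30.3]))
t=r.snapshot("top");print([x[0] for x in blobs(t["image"],(45,120,60),(85,255,255)) if x[0][0]<160 or x[0][0]>390])
st=r.sense();print(st["qd"].round(2));r.hand_in()
```

```text
[536.13340399  90.93485052 162.        ] 124.41126974118879
[array([158.7,  80.7]), array([154.4, 123.1]), array([149.9, 149.8]), array([138.5, 180.5]), array([396.6, 230.5])]
[ 0.02 -0.15 -0.28 -0.06  0.03 -0.06]
the job is handed in; nothing more can be done
```

I opened the chest and handed the job in at about 28 s of the 70 s allowed; the hand-in reported no verdict.

- **Button:** I pressed it with the shut fingertips to about 3 mm. The force read at most 5.5 N vertically (under about 6 N in total), and the side picture showed the T-handle popped up.
- **Handle:** I gripped the bar at 20 N and turned it clockwise in small steps. At about 1.26 rad the turning torque rose from about 0.045 to 0.09 N m, which I took as the stop, well below the 0.24 N m limit.
- **Hatch:** I slid it about 125 mm along the chest's +y with the handle held turned, at 3 to 5 N. I then eased the handle back to about 0.25 rad so its spring would not snap it, opened the fingers and raised the tool to 345 mm.

**Last checks:**
- The button had moved 124 mm from its first position, so the hatch stands about 124 mm open against the 105 mm asked for.
- The handle stood out in both the side and wrist pictures, and the arm was still and clear of everything.
- The caps of jars b, c and d were where they started to within half a pixel. Jar a's cap read about 1.5 pixels off; I took this for the arm partly covering it, as the jar stands upright in the side view.
- The bowl and bottles looked unmoved, but I judged them by eye only.
- The wrist moment readings were noisy (about ±0.04 N m), so I relied on the last joint's effort, which agreed with their average.

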